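# Unlock the document box whose right dial has slipped

### The arm

A 6-joint arm with a two-finger parallel gripper is mounted at the origin on the work surface. World frame = base frame: x ahead of the robot, y to its left, z up, the work surface at z = 0. Lengths are in mm, angles in rad, forces in N, time in s.
With the tool pointing down it reaches from about 300 to 750 mm from the base axis. Payload 8.5 kg.
Tool frame: the origin (TCP) lies on the centre line of the jaws, within the pads' length; the fingertips stand 14 mm ahead of it and the grasp point (between the pads) lies 5 mm behind it; z points along the fingers, y is the direction in which the jaws open and shut (so a half turn about z gives the same grasp; the last joint's range is limited). The gripper opens to 88 mm and grips with 3 to 60 N. Pads are 18 mm wide; open, the fingers measure 123 mm over their backs; the gripper's body (75 mm by 187 mm) begins 45 mm behind the grasp point.
Start: joints at [1.069, 0.381, 1.297, -0, 1.464, -0.215], TCP at [155.578, 527.519, 252.748] pointing down, gripper open.
Joint ranges: [-3.11, 3.11], [-0.89, 2.33], [0.22, 2.48], [-1.42, 4.56], [0.17, 2.85], [-2.88, 2.88]. Speed limits (rad/s): [2.39, 2.39, 3.14, 3.14, 3.14, 3.14].

### API

Orientations are given as a unit quaternion [w, x, y, z].
In Python, from rig import ctrl, snapshot gives the robot as it stands. The module is installed in compiled form; this text tells all that it offers.
- The arm moves only by the tool move_arm, never from a script. Its argument "steps" is a list of rows, each an object with "xyz": the shift along the tool's x, y, z in cm, a list of three; "yaw": the turn about the tool's z in degrees. In form: [{"xyz": [dx, dy, dz], "yaw": yaw}, ...]. A call has 1 to 10 rows; each row is the pose to reach, as a shift and turn from the pose measured when the call began, along the tool's axes at that moment; what a row does not reach only later rows make up. A row lasts 1/12 s, in which the tool goes at most 41.7 mm and 7.16 degrees, less where a joint would pass 70% of its speed; a pose out of reach is approached as far as the arm can. A call with a gripper value outside its range is refused whole. "hand" is the opening, from 0 (shut) to 1 (fully open), set as the call begins (left out, the last holds). The fingers move at their own pace and stop on an object; "newtons" is the grip in N (left out, the last holds). Time passes only in rows, so rows that repeat a pose let the fingers close. It gives the time, the measured TCP pose, the force and the opening at its end, in the units of the state.
- ctrl.state(): the state, without advancing time (a new reading comes with each control period).
- snapshot(name): name is "scene" or "side" or "wrist"; returns a dict with "image" (420x560x3 uint8, red, green, blue), "depth" (420x560 float32, mm along the optical axis (not along the pixel's ray), 0 where there is no reading), "intrinsics" (3x3 intrinsics, pixels), "R" (3x3) and "t" (3): a world point X has camera coordinates R X + t; the wrist camera has in their place "tool_from_camera" (4x4, takes a point from camera to tool coordinates, whose origin is the TCP and whose axes are the flange's). Camera axes: x right, y down, z forward; pixel columns grow to the right and rows downward; lengths in mm; the calibration is good to about 2 mm. A picture is of the moment at which its call begins: read the wrist's pose just before it.
- ctrl.finish_job(): hands the job in, once; it reports no verdict.
The state is a dict: "clock": time; "joint_pos": joint angles; "qd": joint speeds; "joint_efforts": joint torques, N m; "position": TCP position; "ee_rot": TCP orientation; "ft_force": force on the tool from outside, world axes, zero at the start; "moment": the same for the moment, N m; "finger_gap": opening from 0.0 (shut) to 1.0 (fully open).
Only numpy, scipy, OpenCV 4.12 (cv2) and the standard library are available. Lean on these libraries where they do the work, as an engineer would, in place of code of your own. Each camera call takes 0.05 s, during which the arm holds its last target.

### The job

The document box is locked with two numbered dials: the left dial's number is 4, and the right dial's was 7, but that dial has slipped on its spindle and now frees the lock somewhere within a number either side of 7 (between 6 and 8), so turn it slowly there until the sprung bolt jumps back off the lid. Then raise the lid by its handle until it stands wide open by itself, at least about 65 degrees up, and let go. Leave the stapler, tape, punch and mug beside the box where they stand.

Things in the scene. Friction and masses are not known exactly. Their poses are not given: they have to be found in the camera images.
- box: Putty-coloured steel document box, fixed to the desk, 260 (x) x 320 (y) x 100 mm high. Origin at the centre of its underside; x points away from the operator to the lid's hinge, y left. The front 94 mm (x -130 to -36 mm) is the lock housing, its flat top 100 mm up, with the dials at x -85 mm, y +90 mm (left) and -90 mm (right); behind it the compartment under the lid.
- dial_left (a joint): Left dial, rad, growing clockwise from above, no end stops, 2 pi = same. Numbers 0-9 stand evenly (0.628 apart) round its face, counter-clockwise; the one at the short black index mark on the dial's far (box +x) side is set: value n x 0.628 = number n (4 = 2.513). Starts at 0.3 to 1.5. Accepts 0.12 rad either side of 4. Friction about 0.1 N m; stays where left, no clicks.
- dial_right (a joint): Right dial, rad; sense, scale and mark as on the left (7 = 4.398). Starts at 1.8 to 3.1. Slipped: the middle of the position that frees the lock is hidden, up to 0.55 rad either side of 7, and accepts 0.12 rad each way. With the left dial right, the bolt springs back at once when this dial passes there; both dials are then blocked from turning on more than about 0.3 rad.
- dial_left_grip (a point): Grip point of the left dial, on its vertical axis, 134 mm above the desk. The dial is a black disc of 74 mm diameter (top face 110 mm above the desk) with a steel grip bar standing across it: 40 mm long, 15 mm thick, its top 144 mm above the desk. The point's x runs along the bar (to the end nearest the 0) and turns with the dial; z up. At value 0 it is parallel to the box's x.
- dial_right_grip (a point): Grip point of the right dial, the same in all respects as that of the left dial.
- bolt (a joint): Travel of the bolt, m: 0 to 0.0015 locked, 0.022 sprung back. A steel tongue 42 mm wide, 10 mm thick on the housing between the dials (box y 0, 101 to 111 mm above the desk), between two dark guides 13 mm tall. Locked, it reaches 15 mm over the lid's near edge; a spring (6 N) draws it to box -x, clear of the lid, once both dials are right. No handle; cannot be forced.
- bolt_tip (a point): Middle of the bolt's end over the lid: box x -18 mm when locked, -40 mm when free; 106 mm above the desk.
- lid (a joint): Opening angle of the lid, rad: 0 closed (level), 1.4 at its stop. Stiff hinge: the lid stays at whatever angle it is left; lifting it at the handle takes 5 to 9 N.
- lid_handle (a point): Middle of the lid's handle: a round steel bar 12 mm thick, 100 mm long along the box's y, on posts at its ends; its centre is 40 mm above the lid's top (139 mm above the desk when closed), 112 mm before the hinge line, 48 mm above it, and 50 mm behind the lid's near edge. The point's axes turn with the lid (y along the bar).
- lid_hinge (a point): Middle of the lid's hinge line, along the box's y at its far edge (box x +130 mm), 91 mm above the desk. The lid's near edge rises and goes back towards +x as it opens. The lid is 162 mm deep, 320 mm wide, 8 mm thick.
- stapler: Bystander: black and steel desk stapler, 150 x 36 x 55 mm, to the left of the box. Origin at the centre of its underside.
- punch: Bystander: grey hole punch, 100 x 115 x 70 mm, to the right of the box. Origin at the centre of its underside.
- mug: Bystander: white mug, 82 mm diameter, 92 mm tall, to the right of the box. Origin at the centre of its underside, z up.
- tape: Bystander: tape dispenser, 140 x 55 x 85 mm, to the left of the box. Origin at the centre of its underside.

How it is judged (in metres and radians):
On the way, in this order (a step that is already met when the one before it is completed fails the run):
1. both dials are right and the bolt has sprung back off the lid (value of joint bolt above 0.017 m), for 0.2 s.
2. the lid has been raised wide open (value of joint lid above 1.08 rad), for 0.2 s.
At the end, for the whole second after the job is handed in: The bolt is sprung back (more than 17 mm of its 22 mm) and the lid stands still and open by more than 1.08 rad (62 degrees) (value of joint bolt above 0.017 m and value of joint lid above 1.08 rad and velocity of joint lid between -0.05 and 0.05 rad/s); the robot touches nothing.
It fails at once if a bystander is pushed more than 40 mm from its place or tipped over (distance of any of stapler, punch, mug, tape from where it was at the start of the episode above 0.04 m or angle between any of stapler, punch, mug, tape's own z axis and vertical above 0.5 rad).
It also fails if it takes over 72 s, if anything falls off the work surface, if the arm or the gripper's body presses on something with over 40 N, if the wrist force passes 120 N, or if a joint passes its speed limit or range.

## Working session

There is one attempt and no reset: what is moved stays moved. The work goes in short steps, Python scripts to look and compute and a tool call to move; the robot and the scene stay as the last step left them, time stands still between calls to the robot, and variables do not carry over. Pictures are saved under pics/ and viewed, and the job is handed in when it is done.

Besides the shell and the picture viewer there is one more tool, called after "Request:" as name(argument=value, ...) on one line, values as JSON. move_arm: Moves the arm, as the interface text tells. Its arguments: {"type":"object","properties":{"steps":{"type":"array"},"hand":{"type":"number"},"newtons":{"type":"number"}},"required":["steps"]}

```bash
mkdir -p pics; ls; cat > h.py <<'E'
from rig import ctrl, snapshot
import numpy as np, cv2, pickle
def snap(n,tag):
    s=ctrl.state(); d=snapshot(n); d['state']=s
    pickle.dump(d,open(f'pics/{tag}.pkl','wb')); cv2.imwrite(f'pics/{tag}.png',d['image'][:,:,::-1]); return d
def load(tag): return pickle.load(open(f'pics/{tag}.pkl','rb'))
def crop(tag,x0,y0,x1,y1,k,out):
    d=load(tag); im=d['image'][y0:y1,x0:x1,::-1]; cv2.imwrite(f'pics/{out}.png',cv2.resize(im,None,fx=k,fy=k,interpolation=cv2.INTER_CUBIC))
def world(d,u,v,z=None):
    K=d['intrinsics']; r=np.linalg.inv(K)@[u,v,1]
    R,t=d['R'],d['t']
    if z is None:
        p=r*np.median(d['depth'][int(v)-1:int(v)+2,int(u)-1:int(u)+2]); return R.T@(p-t)
    c=-R.T@t; w=R.T@r; return c+w*(z-c[2])/w[2]
E
python3 - <<'E'
from h import *
print(ctrl.state())
snap('scene','s0');snap('side','d0');snap('wrist','w0')
E
```

```text
pics
{'clock': 0.0, 'joint_pos': array([ 1.06869968e+00,  3.81166727e-01,  1.29827536e+00, -4.65981451e-06,
        1.46361724e+00, -2.15296850e-01]), 'qd': array([-0.00118101, -0.00069631,  0.00061895,  0.00106587,  0.00205545,
        0.00097582]), 'joint_efforts': array([-7.67185556e-04, -4.37920189e+01, -2.24561924e+01,  7.13220681e-02,
        3.52040073e-02, -1.46787138e-04]), 'position': array([155.45202334, 527.28665723, 252.14855981]), 'ee_rot': array([-2.55272338e-04,  1.42908651e-01,  9.89735611e-01, -6.87477599e-04]), 'ft_force': array([-0.02215155, -0.47304425, -0.37401117]), 'moment': array([ 0.02181022, -0.06132161, -0.04515557]), 'finger_gap': 0.999503980293077}
```

View pics/s0.png

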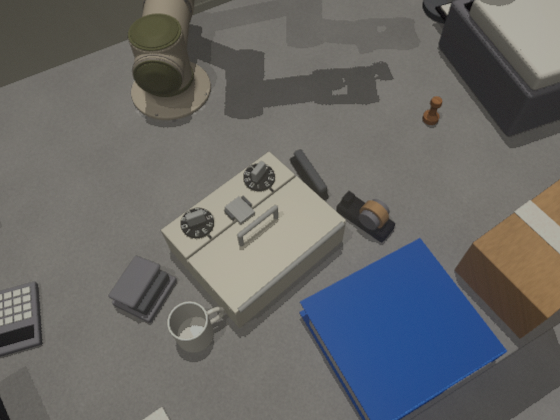

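View pics/d0.png

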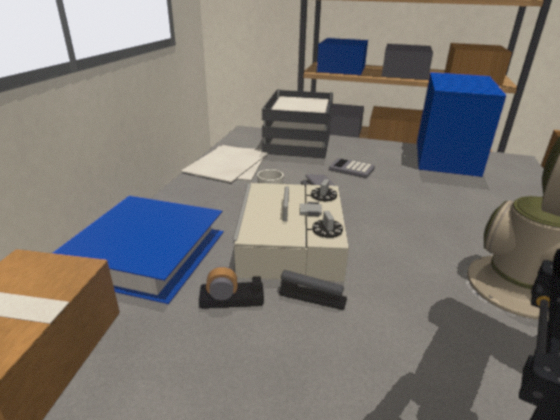

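View pics/w0.png

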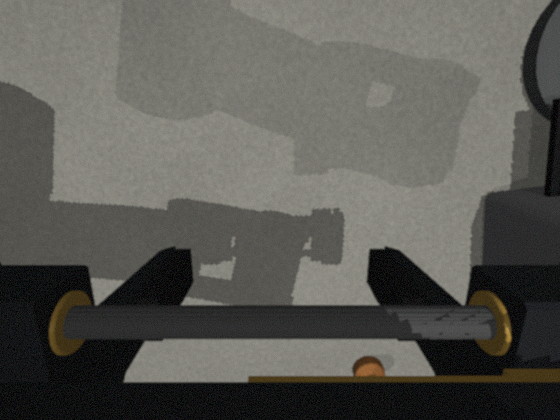

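The scene view shows the box with its left dial near (259,177), right dial near (197,222), bolt at (240,210) and handle at (258,226). I'll enlarge it.

```bash
python3 - <<'E'
from h import *
crop('s0',150,140,360,320,3.8,'s0c')
crop('s0',170,155,290,245,6.6,'s0d')
E
```

```text
(no output)
```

View pics/s0c.png

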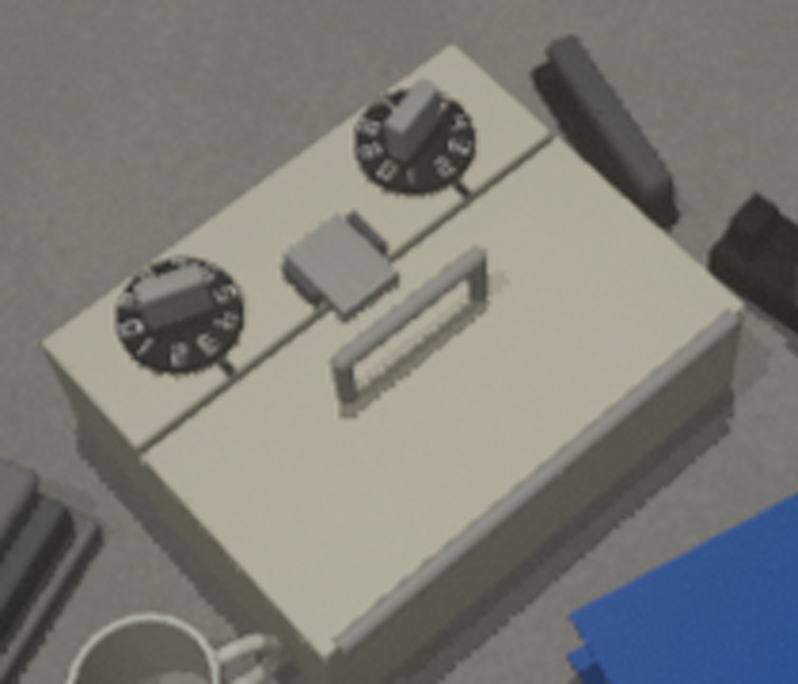

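View pics/s0d.png

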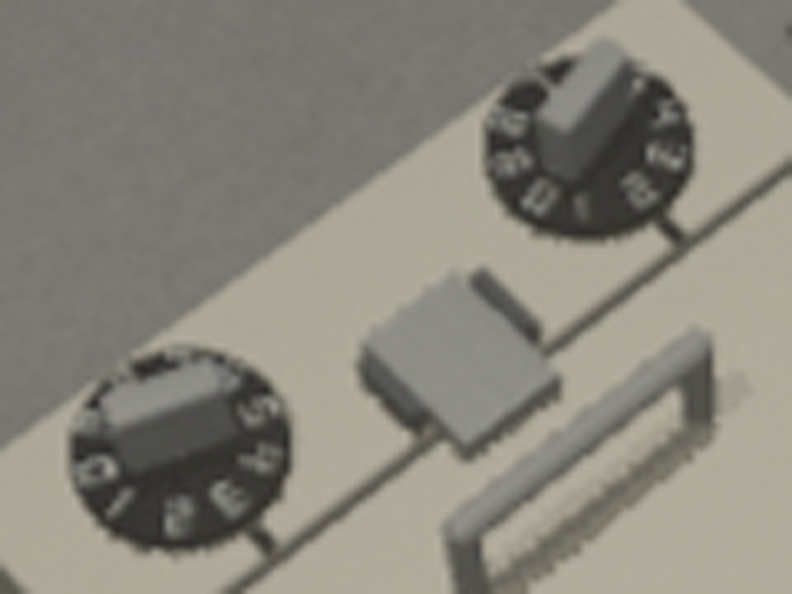

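```bash
cat > fit.py <<'E'
from h import *
from scipy.optimize import least_squares
d=load('s0')
pts=[((455,45),(-130,160,100)),((43,343),(-130,-160,100)),((550,137),(-36,160,100)),((142,450),(-36,-160,100)),((415,140),(-85,90,110)),((180,315),(-85,-90,110)),((484,250),(18,50,143)),((337,362),(18,-50,143))]
uv=np.array([(150+a/3.8,140+b/3.8) for (a,b),_ in pts]); B=np.array([b for _,b in pts],float)
def proj(W):
    c=(d['R']@W.T).T+d['t']; p=(d['intrinsics']@c.T).T; return p[:,:2]/p[:,2:]
def bw(p,B):
    c,s=np.cos(p[2]),np.sin(p[2]); return np.c_[p[0]+c*B[:,0]-s*B[:,1],p[1]+s*B[:,0]+c*B[:,1],B[:,2]]
w=world(d,252,232,100); 
a=world(d,*uv[1],100);b=world(d,*uv[0],100); yaw0=np.arctan2(-(b-a)[0],(b-a)[1])
r=least_squares(lambda p:(proj(bw(p,B))-uv).ravel(),[w[0],w[1],yaw0],loss='soft_l1')
if __name__=='__main__':
    print(r.x,np.degrees(r.x[2]));print(np.round((proj(bw(r.x,B))-uv),1))
    print('depth check',world(d,230,235),world(d,*uv[0]),world(d,*uv[1]))
    for n,y in(('L',90),('R',-90),):print(n,bw(r.x,np.array([[-85,y,134.]])))
    print('handle',bw(r.x,np.array([[18,0,139.],[130,0,91]])))
    # rectified views in box frame: up = +x, left=+y
    for y,n in((90,'L'),(-90,'R')):
      ims=[]
      for z in(110,144):
        # 400px = 100mm
        q=np.array([[0,0],[400,0],[400,400],[0,400]],np.float32)
        bb=np.array([[-85+50-v/4,y+50-u/4,z] for u,v in q],float)
        H=cv2.getPerspectiveTransform(proj(bw(r.x,bb)).astype(np.float32),q)
        im=cv2.warpPerspective(d['image'][:,:,::-1],H,(400,400),flags=cv2.INTER_CUBIC)
        cv2.line(im,(200,0),(200,400),(0,0,255),1);cv2.line(im,(0,200),(400,200),(0,0,255),1);cv2.circle(im,(200,200),148,(0,255,0),1);ims.append(im)
      cv2.imwrite(f'pics/rect{n}.png',np.hstack(ims))
E
python3 fit.py
```

```text
[ 5.65501379e+02 -2.27031224e+01  2.17648948e-01] 12.470366133668207
[[-0.1 -0.9]
 [-0.7  0.2]
 [ 1.5 -1.2]
 [-1.1  0.7]
 [ 0.4 -0.4]
 [ 0.2 -0.3]
 [-1.3  1.7]
 [ 1.6  0.1]]
depth check [559.80538445 -79.69318102  99.81608151] [341.61056929 136.15122765   4.45896713] [ 472.6165092  -205.35727343   98.67644628]
L [[463.07259655  46.81913736 134.        ]]
R [[ 501.9408311  -128.93427041  134.        ]]
handle [[583.07671938 -18.81629898 139.        ]
 [692.43439533   5.3683803   91.        ]]
```

View pics/rectL.png

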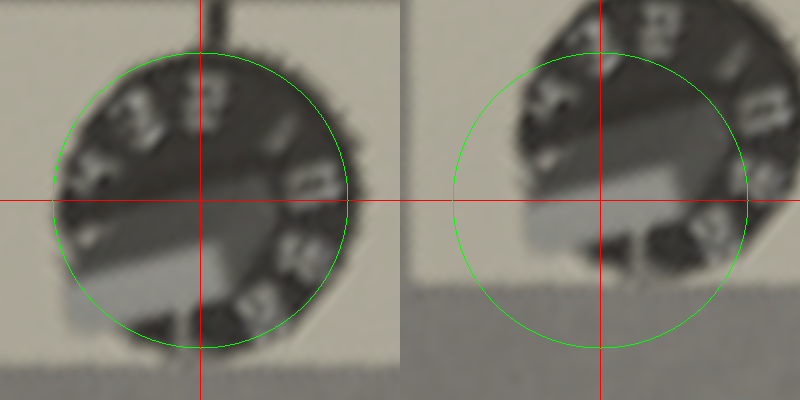

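View pics/rectR.png

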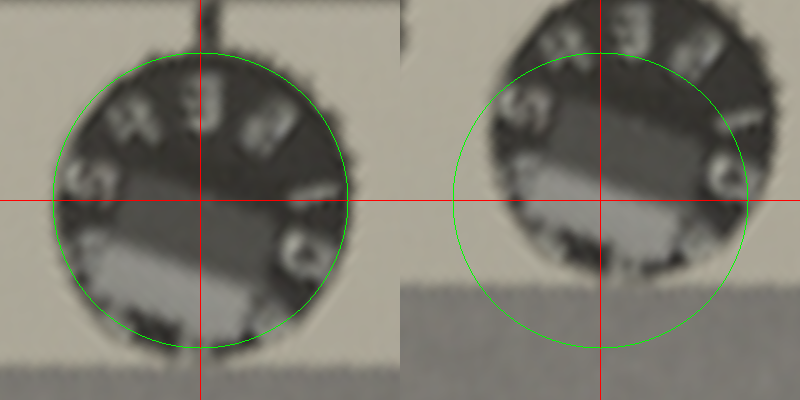

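The left dial reads about 2 (≈1.2–1.3 rad) and the right dial about 3 (≈1.85–1.9 rad). I'll move above the left dial and check it with the wrist camera.

```bash
cat >> h.py <<'E'
from scipy.spatial.transform import Rotation as Ro
def rot(s): q=s['ee_rot']; return Ro.from_quat([q[1],q[2],q[3],q[0]])
def plan(target,ty=None):
    s=ctrl.state(); R=rot(s).as_matrix(); dl=R.T@(np.array(target)-s['position'])/10
    cur=np.degrees(np.arctan2(R[1,1],R[0,1]))
    print('clock',s['clock'],'pos',np.round(s['position'],1),'ty',round(cur,1),'j6',round(np.degrees(s['joint_pos'][5]),1),'shift cm',np.round(dl,2), 'yaw', None if ty is None else round(cur-ty,1),'f',np.round(s['ft_force'],1),'gap',s['finger_gap'])
def wworld(d,u,v,z):
    T=d['tool_from_camera']; s=d['state']; R=rot(s).as_matrix()
    c=R@T[:3,3]+s['position']; w=R@T[:3,:3]@np.linalg.inv(d['intrinsics'])@[u,v,1]
    return c+w*(z-c[2])/w[2]
E
python3 - <<'E'
from h import *
plan((463,47,240),28)
print(load('w0')['tool_from_camera'],load('w0')['intrinsics'])
E
```

```text
clock 0.15 pos [155.5 527.4 252.3] ty 73.6 j6 -12.3 shift cm [-43.08 -37.38   1.26] yaw 45.6 f [ 0.3 -1.   0.2] gap 0.9979912565151056
[[ 1.87620535e-03 -9.61092864e-01 -2.76219091e-01  7.14746427e+01]
 [ 9.99997892e-01  2.03362694e-03 -2.83481298e-04  5.19886923e-01]
 [ 8.34178438e-04 -2.76217977e-01  9.61094654e-01 -1.32375316e+02]
 [ 0.00000000e+00  0.00000000e+00  0.00000000e+00  1.00000000e+00]] [[318.76801388   0.         279.61089952]
 [  0.         318.76801388 209.4456213 ]
 [  0.           0.           1.        ]]
```

Request:
move_arm(steps=[{"xyz": [-3,-2.6,0],"yaw": 3},{"xyz": [-6,-5.2,0],"yaw": 6},{"xyz": [-9,-7.8,0.3],"yaw": 9},{"xyz": [-12,-10.4,0.4],"yaw": 12},{"xyz": [-15,-13,0.5],"yaw": 16},{"xyz": [-18,-15.6,0.6],"yaw": 20},{"xyz": [-21,-18.2,0.7],"yaw": 24},{"xyz": [-24,-20.8,0.8],"yaw": 28},{"xyz": [-27,-23.4,0.9],"yaw": 32},{"xyz": [-30,-26,1],"yaw": 36}], hand=0.5)

```text
clock: 0.98
position: [370.2, 191.3, 242.5]
ee_rot: [0.0, 0.443, 0.896, -0.0]
ft_force: [1.0, 0.4, 0.3]
finger_gap: 0.499
```

```bash
python3 -c "
from h import *
plan((463,47,240),28)"
```

```text
clock 0.9833 pos [370.2 191.3 242.5] ty 37.4 j6 -26.4 shift cm [-17.1   -1.38   0.26] yaw 9.4 f [1.  0.4 0.3] gap 0.4990818504445715
```

Request:
move_arm(steps=[{"xyz": [-4,-0.4,0],"yaw": 3},{"xyz": [-8,-0.7,0],"yaw": 5},{"xyz": [-12,-1.1,0.2],"yaw": 7},{"xyz": [-15,-1.3,0.2],"yaw": 9},{"xyz": [-17,-1.4,0.2],"yaw": 9},{"xyz": [-17.1,-1.4,0.2],"yaw": 9.4},{"xyz": [-17.1,-1.4,0.2],"yaw": 9.4}])

```text
clock: 1.57
position: [462.8, 46.5, 240.2]
ee_rot: [-0.0, 0.516, 0.857, -0.001]
ft_force: [-0.4, 0.6, 0.5]
finger_gap: 0.504
```

```bash
python3 -c "
from h import *
plan((463,47,240),28);print(np.degrees(ctrl.state()['joint_pos']))
snap('wrist','w1')"
```

```text
clock 1.5667 pos [462.8  46.5 240.2] ty 27.9 j6 -36.7 shift cm [0.04 0.04 0.02] yaw -0.1 f [-0.4  0.6  0.5] gap 0.5037480006688815
[-8.87412717e+00  1.39501184e+01  8.82997977e+01 -4.32398162e-02
  7.78248879e+01 -3.67192789e+01]
```

View pics/w1.png

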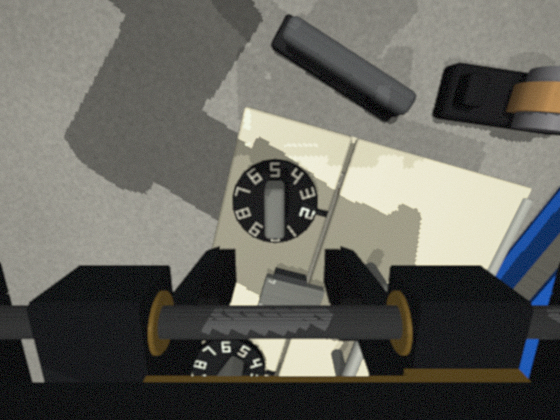

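```bash
python3 - <<'E'
from h import *
crop('w1',215,140,345,260,6,'w1c')
E
```

```text
(no output)
```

View pics/w1c.png

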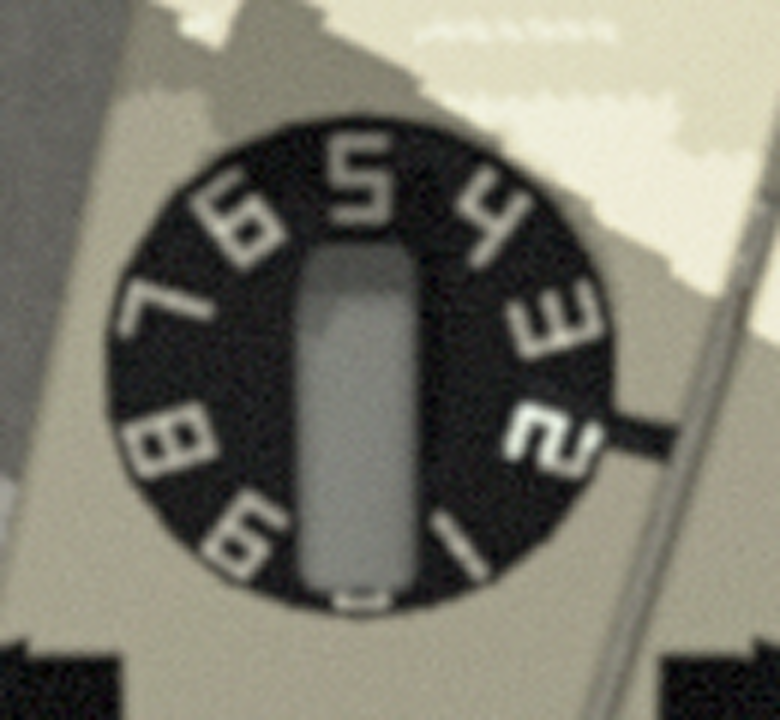

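```bash
python3 - <<'E'
from h import *
d=load('w1')
f=lambda a,b,z:wworld(d,215+a/6,140+b/6,z)
c=f(361,367,110);m=f(612,425,105);m2=f(672,441,100)
print(c,m)
R=rot(d['state']).as_matrix()
for z in(110,144):
  print(z,[np.round((R.T@(f(a,b,z)-d['state']['position']))[:2],1) for a,b in((298,590),(412,590),(298,245),(412,245),(361,367))])
n=f(553,437,110)
an=lambda v:np.degrees(np.arctan2(v[1],v[0]))
print('mark ang',an(m2-c),'two',an(n-c),'5',an(f(361,180,110)-c))
# box yaw from seam
p,q=wworld(d,353,140,100),wworld(d,312,280,100); print('seam yaw',an(p-q)-90)
E
```

```text
[457.76390243  47.68388165 110.        ] [494.66496122  55.93948727 105.        ]
110 [array([-30.4, -13. ]), array([-30.4,   3.7]), array([ 20.9, -12.5]), array([21. ,  3.4]), array([ 3.4, -3.7])]
144 [array([-17.2, -11.3]), array([-17.1,   3.2]), array([ 27.5, -10.9]), array([27.5,  3. ]), array([12.3, -3.2])]
mark ang 11.118106390994658 two 7.327056747338918 5 117.74079078117387
seam yaw 14.722116312068295
```

Wrist view: the dial is centred at crop (361,367). Number 2 sits slightly past the mark, so the value is about 1.33 rad, and the bar lies along the tool x axis. I'll grasp it.

Request:
move_arm(steps=[{"xyz": [0.3,-0.4,3],"yaw": 0},{"xyz": [0.3,-0.4,6],"yaw": 0},{"xyz": [0.3,-0.4,8.5],"yaw": 0},{"xyz": [0.3,-0.4,10],"yaw": 0},{"xyz": [0.3,-0.4,11],"yaw": 0},{"xyz": [0.3,-0.4,11.1],"yaw": 0},{"xyz": [0.3,-0.4,11.1],"yaw": 0}])

```text
clock: 2.2
position: [456.7, 49.1, 129.4]
ee_rot: [-0.001, 0.515, 0.857, -0.001]
ft_force: [0.1, 0.1, 0.5]
finger_gap: 0.501
```

Request:
move_arm(steps=[{"xyz": [0,0,0],"yaw": 0},{"xyz": [0,0,0],"yaw": 0},{"xyz": [0,0,0],"yaw": 0},{"xyz": [0,0,0],"yaw": 0},{"xyz": [0,0,0],"yaw": 0}], hand=0, newtons=25)

```text
clock: 2.62
position: [456.6, 49.0, 129.8]
ee_rot: [-0.001, 0.515, 0.857, -0.001]
ft_force: [-0.3, 0.2, 4.7]
finger_gap: 0.168
```

```bash
python3 -c "
from h import *
plan((457.8,47.7,129),28);print(ctrl.state()['moment'])
snap('wrist','w2')"
```

```text
clock 2.6167 pos [456.6  49.  129.8] ty 28.1 j6 -36.7 shift cm [-0.17  0.05  0.08] yaw 0.1 f [-0.3  0.2  4.7] gap 0.16811493237999983
[-0.01843286  0.08568786 -0.03500622]
```

View pics/w2.png

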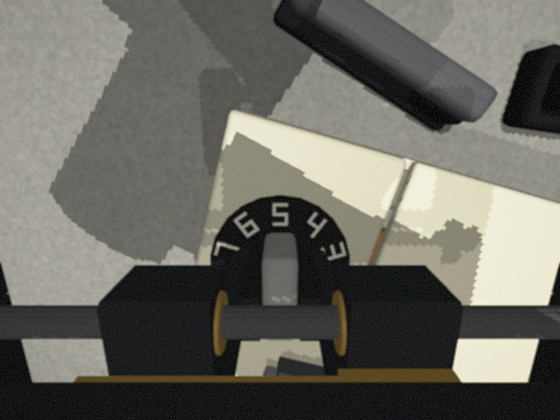

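Request:
move_arm(steps=[{"xyz": [0,0,0],"yaw": 6},{"xyz": [0,0,0],"yaw": 12},{"xyz": [0,0,0],"yaw": 18},{"xyz": [0,0,0],"yaw": 25},{"xyz": [0,0,0],"yaw": 32},{"xyz": [0,0,0],"yaw": 39},{"xyz": [0,0,0],"yaw": 46},{"xyz": [0,0,0],"yaw": 53},{"xyz": [0,0,0],"yaw": 60},{"xyz": [0,0,0],"yaw": 66}])

```text
clock: 3.5
position: [460.1, 48.6, 130.0]
ee_rot: [0.002, 0.9, 0.436, 0.003]
ft_force: [17.1, -0.1, -14.8]
finger_gap: 0.165
```

Request:
move_arm(steps=[{"xyz": [0,0,0],"yaw": 1},{"xyz": [0,0,0],"yaw": 1}])

```text
clock: 3.67
position: [460.4, 48.6, 129.9]
ee_rot: [0.002, 0.904, 0.428, 0.003]
ft_force: [2.7, 0.5, -3.8]
finger_gap: 0.168
```

```bash
python3 -c "
from h import *
plan((457.8,47.7,129),28-67)
snap('wrist','w3');print(ctrl.state()['moment'])
"
```

```text
clock 3.6667 pos [460.4  48.6 129.9] ty -39.4 j6 30.7 shift cm [-0.23 -0.15  0.08] yaw -0.4 f [ 2.7  0.5 -3.8] gap 0.16844539788741994
[ 0.10234219 -0.21639188 -0.10389627]
```

View pics/w3.png

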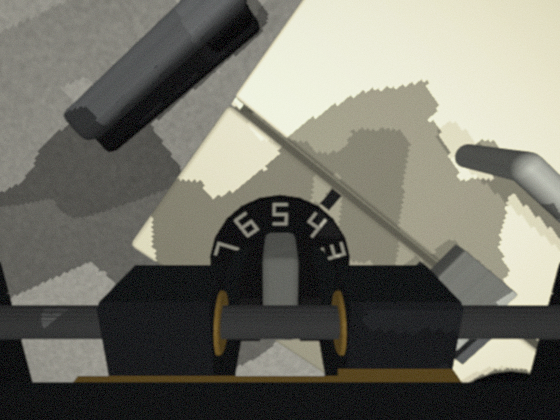

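```bash
python3 - <<'E'
from h import *
d=load('w3')
crop('w3',200,180,360,280,5,'w3c')
c=np.array([460.3,48.6,0])
for u,v,z in((280,214,110),(330,198,100),(245,224,110),(316,224,110)):
  p=wworld(d,u,v,z)-c;print(u,v,p[:2],np.degrees(np.arctan2(p[1],p[0])))
E
```

```text
280 214 [15.96010458 19.51093124] 50.71654735793855
330 198 [39.96905728  7.27925367] 10.321708543545098
245 224 [-0.99049183 26.62156757] 92.13078497958021
316 224 [26.66395514  3.91781547] 8.358830603891784
```

View pics/w3c.png

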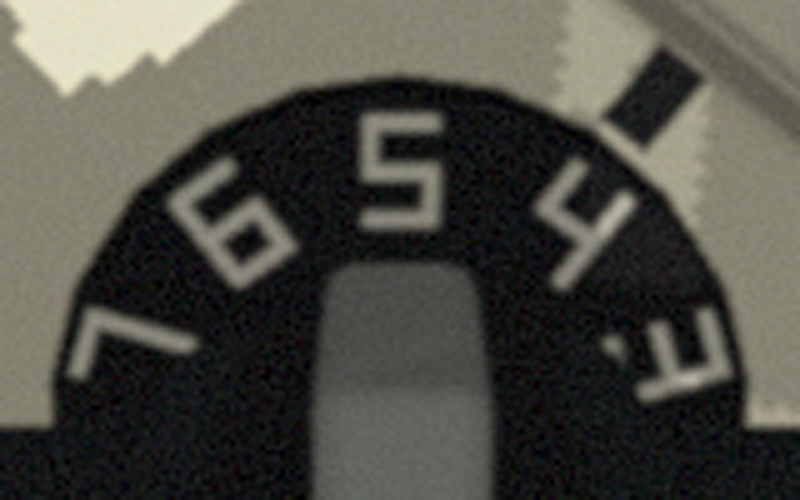

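```bash
python3 - <<'E'
from h import *
d=load('w3')
p,q=wworld(d,240,104,100),wworld(d,434,263,100);v=p-q;print(np.degrees(np.arctan2(v[1],v[0]))-90,p,q)
p,q=wworld(d,231,110,100),wworld(d,136,244,100);v=p-q;print('left edge',np.degrees(np.arctan2(v[1],v[0])),p,q)
d=load('w1')
p,q=wworld(d,245,109,100),wworld(d,531,187,100);v=q-p;print('left edge',np.degrees(np.arctan2(v[1],v[0])))
E
```

```text
12.061253185000439 [494.62036732 121.07586257 100.        ] [522.82403934 -10.91795684 100.        ]
left edge 12.659299388026817 [489.40447091 121.75645406 100.        ] [402.92366417 102.33170467 100.        ]
left edge 13.267142124086503
```

Request:
move_arm(steps=[{"xyz": [0,0,0],"yaw": 1},{"xyz": [0,0,0],"yaw": 2},{"xyz": [0,0,0],"yaw": 2}])

```text
clock: 3.97
position: [460.5, 48.5, 129.9]
ee_rot: [0.002, 0.911, 0.412, 0.003]
ft_force: [2.3, -0.4, -3.0]
finger_gap: 0.165
```

Request:
move_arm(steps=[{"xyz": [0,0,0],"yaw": 0},{"xyz": [0,0,0],"yaw": 0},{"xyz": [0,0,0],"yaw": 0},{"xyz": [0,0,0],"yaw": 0},{"xyz": [0,0,-2],"yaw": 0},{"xyz": [0,0,-5],"yaw": 0},{"xyz": [0,0,-8],"yaw": 0},{"xyz": [0,0,-11],"yaw": 0},{"xyz": [0,0,-11],"yaw": 0}], hand=0.5)

```text
clock: 4.72
position: [461.2, 48.5, 244.9]
ee_rot: [0.004, 0.911, 0.412, 0.007]
ft_force: [0.1, 0.7, 0.1]
finger_gap: 0.5
```

```bash
python3 -c "
from h import *
plan((499.3,-127.1,240),-5.4)
snap('wrist','w4')
"
```

```text
clock 4.7167 pos [461.2  48.5 244.9] ty -41.3 j6 32.6 shift cm [-10.68  14.44   0.6 ] yaw -35.9 f [0.1 0.7 0.1] gap 0.4995140317067782
```

View pics/w4.png

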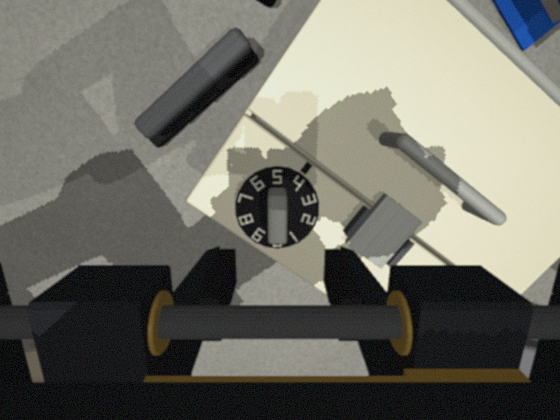

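The left dial's 4 now lines up with the mark (307,167). Next I'll move to the right dial.

Request:
move_arm(steps=[{"xyz": [-2.1,2.9,0],"yaw": -7},{"xyz": [-4.3,5.8,0],"yaw": -14},{"xyz": [-6.4,8.6,0.2],"yaw": -21},{"xyz": [-8.5,11.5,0.4],"yaw": -28},{"xyz": [-10,13.5,0.5],"yaw": -34},{"xyz": [-10.7,14.4,0.5],"yaw": -36},{"xyz": [-10.7,14.4,0.5],"yaw": -36},{"xyz": [-10.7,14.4,0.5],"yaw": -36}])

```text
clock: 5.43
position: [497.5, -126.7, 236.8]
ee_rot: [0.004, 0.74, 0.673, 0.004]
ft_force: [0.4, -0.5, -0.1]
finger_gap: 0.501
```

```bash
python3 -c "
from h import *
plan((499.3,-127.1,240),-5.4)
snap('wrist','w5');crop('w5',215,140,345,260,6,'w5c')
"
```

```text
clock 5.4333 pos [ 497.5 -126.7  236.8] ty -5.5 j6 -22.2 shift cm [-0.02  0.18 -0.32] yaw -0.1 f [ 0.4 -0.5 -0.1] gap 0.5008289318980955
```

View pics/w5c.png

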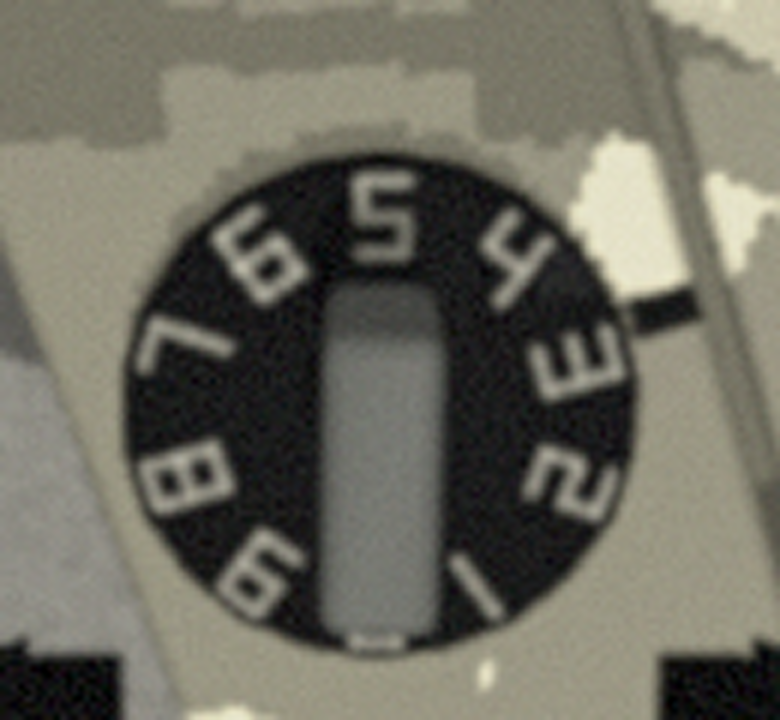

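```bash
python3 - <<'E'
from h import *
d=load('w5')
f=lambda a,b,z:wworld(d,215+a/6,140+b/6,z)
R=rot(d['state']).as_matrix()
for a,b,z in((381,405,110),(322,630,144),(440,630,144),(322,285,144),(440,285,144)):
  print(f(a,b,z),np.round((R.T@(f(a,b,z)-d['state']['position'])),1))
E
```

```text
[ 497.68449909 -128.0286549   110.        ] [ -1.3  -1.1 126.8]
[ 488.11035263 -147.21785064  144.        ] [-21.3  -8.5  92.7]
[ 502.97701963 -148.67876528  144.        ] [-21.4   6.5  92.9]
[ 492.68868681 -102.90689418  144.        ] [23.2 -8.1 92.7]
[ 506.80208484 -104.26315398  144.        ] [23.2  6.  92.9]
```

Request:
move_arm(steps=[{"xyz": [-0.1,-0.1,3],"yaw": 0},{"xyz": [-0.1,-0.1,6],"yaw": 0},{"xyz": [-0.1,-0.1,8.5],"yaw": 0},{"xyz": [-0.1,-0.1,10],"yaw": 0},{"xyz": [-0.1,-0.1,10.6],"yaw": 0},{"xyz": [-0.1,-0.1,10.7],"yaw": 0},{"xyz": [-0.1,-0.1,10.7],"yaw": 0}])

```text
clock: 6.07
position: [497.9, -126.5, 130.7]
ee_rot: [0.004, 0.739, 0.673, 0.004]
ft_force: [0.6, -0.1, -0.2]
finger_gap: 0.495
```

Request:
move_arm(steps=[{"xyz": [0,0,0],"yaw": 0},{"xyz": [0,0,0],"yaw": 0},{"xyz": [0,0,0],"yaw": 0},{"xyz": [0,0,0],"yaw": 0},{"xyz": [0,0,0],"yaw": 0}], hand=0, newtons=25)

```text
clock: 6.48
position: [497.5, -126.5, 131.1]
ee_rot: [0.004, 0.74, 0.673, 0.004]
ft_force: [-0.3, 0.5, 5.3]
finger_gap: 0.161
```

Request:
move_arm(steps=[{"xyz": [0,0,0],"yaw": 6},{"xyz": [0,0,0],"yaw": 12},{"xyz": [0,0,0],"yaw": 18},{"xyz": [0,0,0],"yaw": 25},{"xyz": [0,0,0],"yaw": 32},{"xyz": [0,0,0],"yaw": 39},{"xyz": [0,0,0],"yaw": 46},{"xyz": [0,0,0],"yaw": 53},{"xyz": [0,0,0],"yaw": 60},{"xyz": [0,0,0],"yaw": 66}])

```text
clock: 7.32
position: [500.1, -128.7, 131.2]
ee_rot: [0.004, 0.987, 0.159, 0.008]
ft_force: [13.5, -10.9, -12.4]
finger_gap: 0.165
```

```bash
python3 -c "
from h import *
plan((499.3,-127.1,129),-5.4)
print(ctrl.state()['moment'])
"
```

```text
clock 7.3167 pos [ 500.1 -128.7  131.2] ty -71.7 j6 44.0 shift cm [-0.03 -0.18  0.22] yaw -66.3 f [ 13.5 -10.9 -12.4] gap 0.16476339110051466
[-1.73862899 -1.64992067  0.3136351 ]
```

Request:
move_arm(steps=[{"xyz": [0,0,0],"yaw": 6},{"xyz": [0,0,0],"yaw": 12},{"xyz": [0,0,0],"yaw": 18},{"xyz": [0,0,0],"yaw": 24},{"xyz": [0,0,0],"yaw": 29},{"xyz": [0,0,0],"yaw": 33},{"xyz": [0,0,0],"yaw": 33}])

```text
clock: 7.9
position: [500.4, -130.6, 131.2]
ee_rot: [0.004, 0.991, -0.13, 0.01]
ft_force: [0.3, -11.4, -4.3]
finger_gap: 0.167
```

```bash
python3 -c "
from h import *
plan((499.3,-127.1,129),-5.4)
print(ctrl.state()['moment'])
snap('side','d1');crop('d1',220,170,370,290,5,'d1c');snap('wrist','w6')
"
```

```text
clock 7.9 pos [ 500.4 -130.6  131.2] ty -104.9 j6 77.2 shift cm [-0.2  -0.32  0.22] yaw -99.5 f [  0.3 -11.4  -4.3] gap 0.1668101734878668
[-1.63478869  0.38017807  0.08378086]
```

View pics/d1c.png

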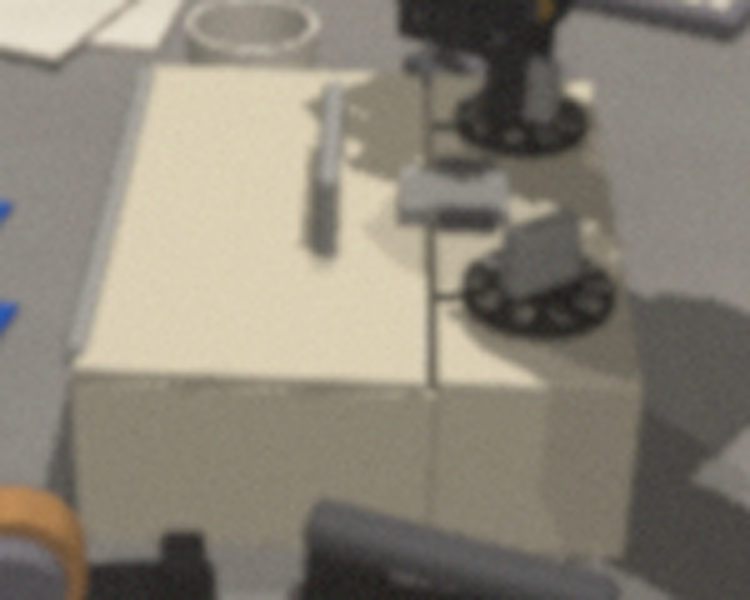

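View pics/w6.png

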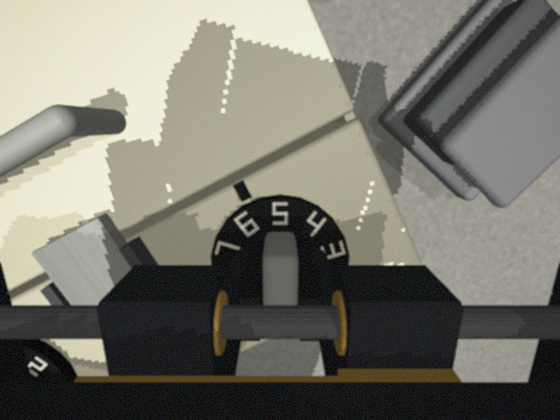

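Right dial is near 5.8 and the bolt is still locked in both views. From here I'll turn slowly.

Request:
move_arm(steps=[{"xyz": [0,0,0],"yaw": 3},{"xyz": [0,0,0],"yaw": 6},{"xyz": [0,0,0],"yaw": 9},{"xyz": [0,0,0],"yaw": 12},{"xyz": [0,0,0],"yaw": 12}])

```text
clock: 8.42
position: [500.1, -131.4, 131.2]
ee_rot: [0.003, 0.973, -0.232, 0.01]
ft_force: [-1.4, -5.5, -1.2]
finger_gap: 0.167
```

```bash
cat > chk.py <<'E'
from h import *
import sys
t=sys.argv[1]
plan((499.3,-127.1,129),-5.4)
print(ctrl.state()['moment'])
a=snap('side',t+'d');b=snap('wrist',t+'w')
A=cv2.resize(a['image'][170:290,220:370],None,fx=2.6,fy=2.6); B=b['image'][:312]; B=cv2.resize(B,(400,223))
o=np.zeros((312,800,3),np.uint8);o[:,:390]=A[:312,:390];o[:223,400:]=B
cv2.imwrite(f'pics/{t}.png',o[:,:,::-1])
E
python3 chk.py c1
```

```text
clock 8.4167 pos [ 500.1 -131.4  131.2] ty -116.9 j6 89.1 shift cm [-0.27 -0.34  0.21] yaw -111.5 f [-1.4 -5.5 -1.2] gap 0.16657148486293236
[-0.88108409  0.71854095 -0.02782786]
```

View pics/c1.png

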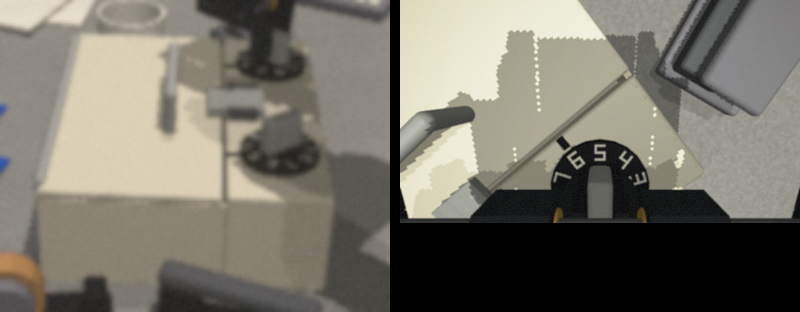

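Now at about 6.1, and the bolt is still locked. Continuing.

Request:
move_arm(steps=[{"xyz": [0,0,0],"yaw": 3},{"xyz": [0,0,0],"yaw": 6},{"xyz": [0,0,0],"yaw": 9},{"xyz": [0,0,0],"yaw": 12},{"xyz": [0,0,0],"yaw": 12}])

```text
clock: 8.93
position: [499.7, -131.9, 131.2]
ee_rot: [0.003, 0.943, -0.332, 0.01]
ft_force: [-1.9, -4.2, -0.1]
finger_gap: 0.169
```

```bash
python3 chk.py c2
```

```text
clock 8.9333 pos [ 499.7 -131.9  131.2] ty -128.7 j6 101.0 shift cm [-0.34 -0.35  0.21] yaw -123.3 f [-1.9 -4.2 -0.1] gap 0.16904123280730066
[-0.66955403  0.82445758  0.12590181]
```

View pics/c2.png

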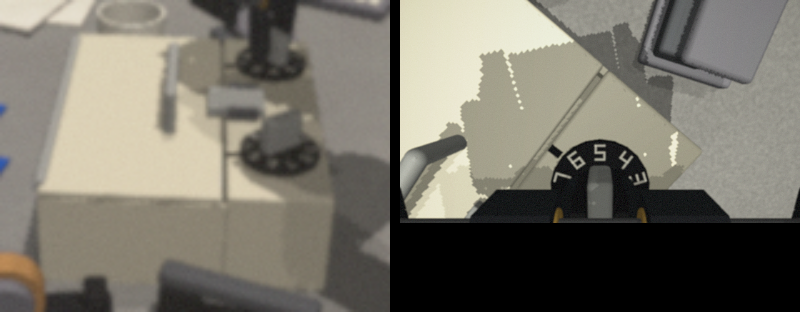

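Request:
move_arm(steps=[{"xyz": [0,0,0],"yaw": 3},{"xyz": [0,0,0],"yaw": 6},{"xyz": [0,0,0],"yaw": 9},{"xyz": [0,0,0],"yaw": 12},{"xyz": [0,0,0],"yaw": 12}])

```text
clock: 9.45
position: [499.2, -132.5, 131.2]
ee_rot: [0.003, 0.904, -0.428, 0.009]
ft_force: [-2.8, -4.9, 0.6]
finger_gap: 0.17
```

```bash
python3 chk.py c3
```

```text
clock 9.45 pos [ 499.2 -132.5  131.2] ty -140.7 j6 112.9 shift cm [-0.42 -0.34  0.21] yaw -135.3 f [-2.8 -4.9  0.6] gap 0.17000085813147917
[-0.57755617  0.94143972 -0.00603385]
```

View pics/c3.png

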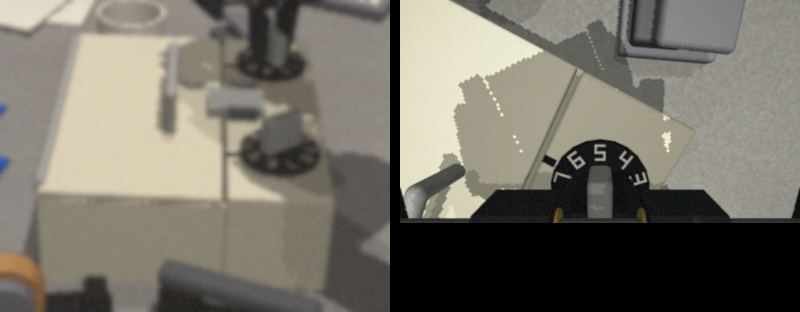

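Request:
move_arm(steps=[{"xyz": [0,0,0],"yaw": 3},{"xyz": [0,0,0],"yaw": 6},{"xyz": [0,0,0],"yaw": 9},{"xyz": [0,0,0],"yaw": 12},{"xyz": [0,0,0],"yaw": 12}])

```text
clock: 9.97
position: [498.7, -132.9, 131.2]
ee_rot: [0.002, 0.854, -0.519, 0.009]
ft_force: [-3.3, -3.6, 0.7]
finger_gap: 0.168
```

```bash
python3 chk.py c4
```

```text
clock 9.9667 pos [ 498.7 -132.9  131.2] ty -152.6 j6 124.8 shift cm [-0.49 -0.32  0.21] yaw -147.2 f [-3.3 -3.6  0.7] gap 0.16751588339275889
[-0.57043476  1.0597926  -0.00718876]
```

View pics/c4.png

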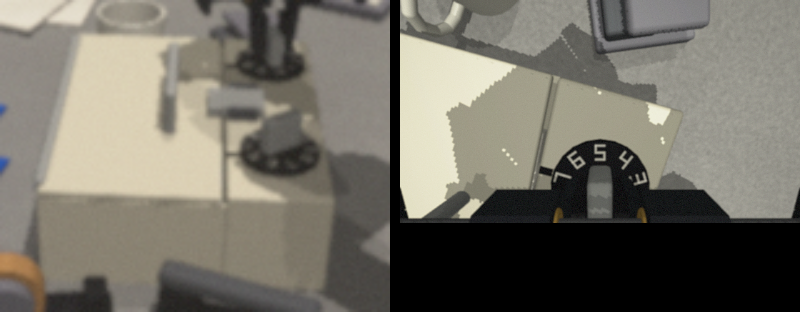

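Request:
move_arm(steps=[{"xyz": [0,0,0],"yaw": 3},{"xyz": [0,0,0],"yaw": 6},{"xyz": [0,0,0],"yaw": 9},{"xyz": [0,0,0],"yaw": 12},{"xyz": [0,0,0],"yaw": 12}])

```text
clock: 10.48
position: [498.0, -133.2, 131.2]
ee_rot: [0.002, 0.796, -0.605, 0.009]
ft_force: [-4.4, -3.1, 1.7]
finger_gap: 0.168
```

```bash
python3 chk.py c5
```

```text
clock 10.4833 pos [ 498.  -133.2  131.2] ty -164.5 j6 136.7 shift cm [-0.55 -0.29  0.21] yaw -159.1 f [-4.4 -3.1  1.7] gap 0.16788935533190102
[-0.56661276  1.08801993 -0.25768765]
```

View pics/c5.png

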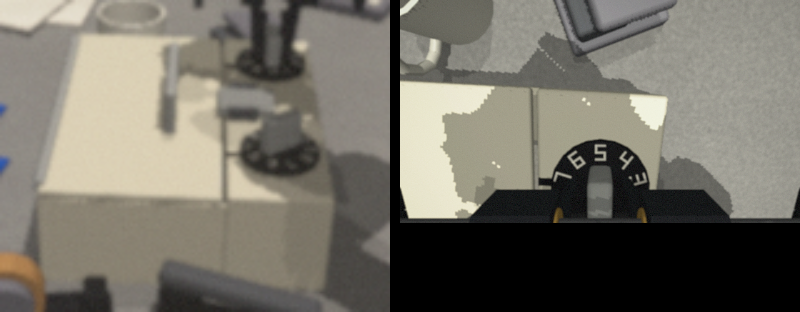

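The bolt has moved back. I'll check whether it is all the way back.

```bash
python3 -c "
from h import *
snap('side','d6');crop('d6',280,180,350,240,6,'a');crop('c4d',280,180,350,240,6,'b')
cv2.imwrite('pics/cmp.png',np.hstack([cv2.resize(cv2.imread('pics/b.png'),(395,339)),cv2.resize(cv2.imread('pics/a.png'),(395,339))]))
plan((499.3,-127.1,129),-5.4)
"
```

```text
clock 10.6333 pos [ 498.  -133.1  131.2] ty -164.4 j6 136.6 shift cm [-0.55 -0.29  0.21] yaw -159.0 f [-4.9 -2.6  2.8] gap 0.17172441309455336
```

View pics/cmp.png

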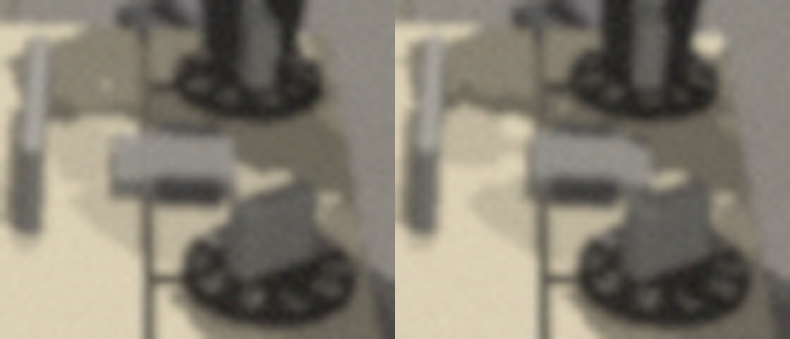

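```bash
python3 -c "
from h import *
snap('scene','s1');snap('side','d7');crop('s1',170,155,290,245,6.6,'s1c');crop('d7',280,180,350,240,8,'d7c')
"
```

```text
(no output)
```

View pics/s1c.png

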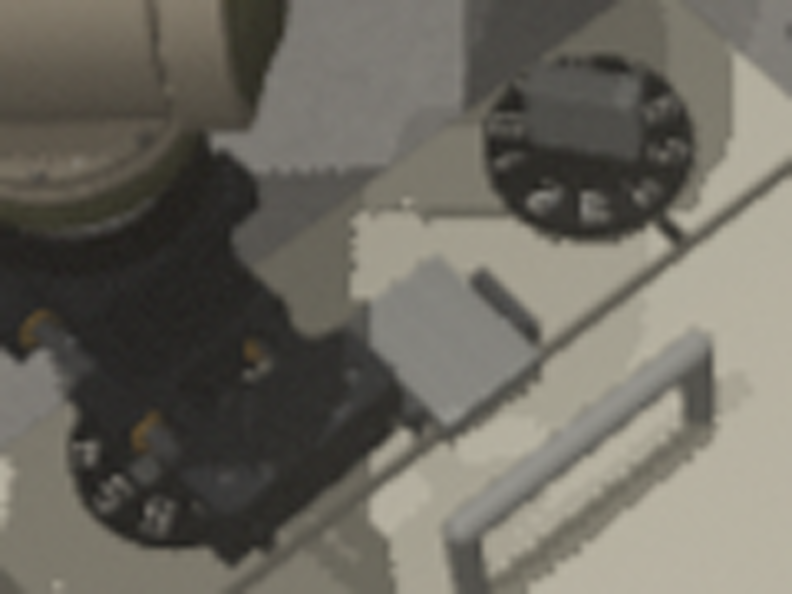

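View pics/d7c.png

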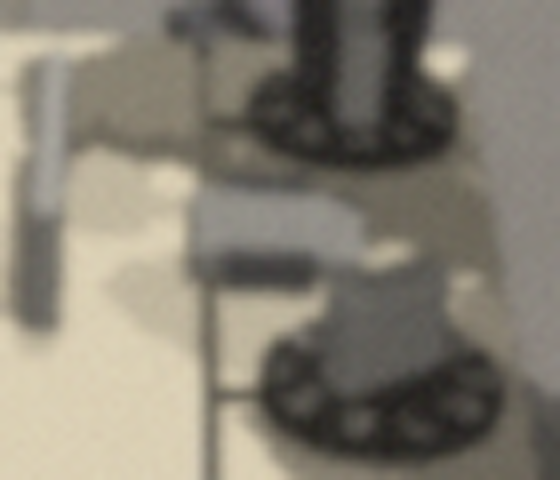

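The bolt is still creeping back: its overhang past the seam shrank from 6.6 to 2.8 to 1.9 px. I'll wait a moment before letting go.

Request:
move_arm(steps=[{"xyz": [0,0,0],"yaw": 0},{"xyz": [0,0,0],"yaw": 0},{"xyz": [0,0,0],"yaw": 0},{"xyz": [0,0,0],"yaw": 0},{"xyz": [0,0,0],"yaw": 0},{"xyz": [0,0,0],"yaw": 0}])

```text
clock: 11.23
position: [497.9, -133.1, 131.2]
ee_rot: [0.002, 0.797, -0.604, 0.009]
ft_force: [-0.7, -2.0, 0.1]
finger_gap: 0.165
```

```bash
python3 -c "
from h import *
snap('scene','s2');snap('side','d8');crop('s2',170,155,290,245,6.6,'s2c');crop('d8',280,180,350,240,8,'d8c')
plan((499.3,-127.1,129),-5.4)
"
```

```text
clock 11.3333 pos [ 498.  -133.2  131.2] ty -164.3 j6 136.6 shift cm [-0.55 -0.29  0.21] yaw -158.9 f [-0.8 -2.4 -0.1] gap 0.16482583784169
```

View pics/s2c.png

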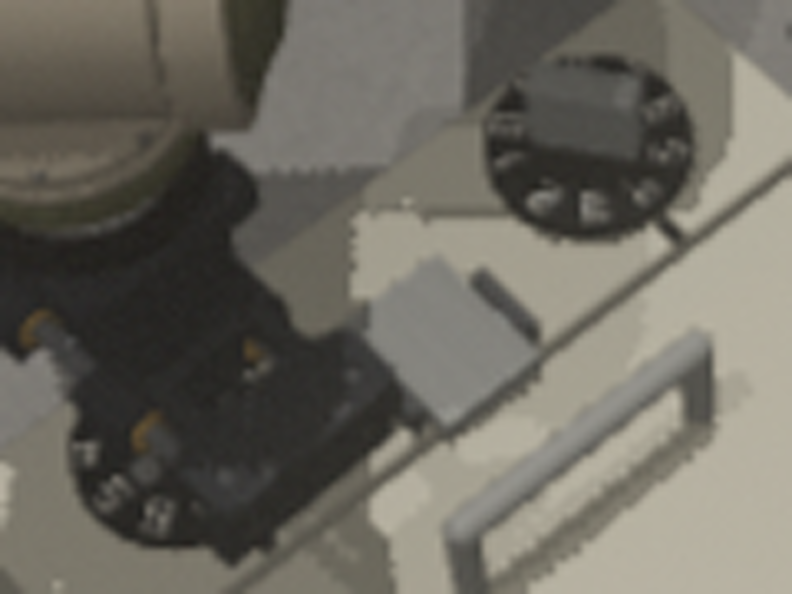

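View pics/d8c.png

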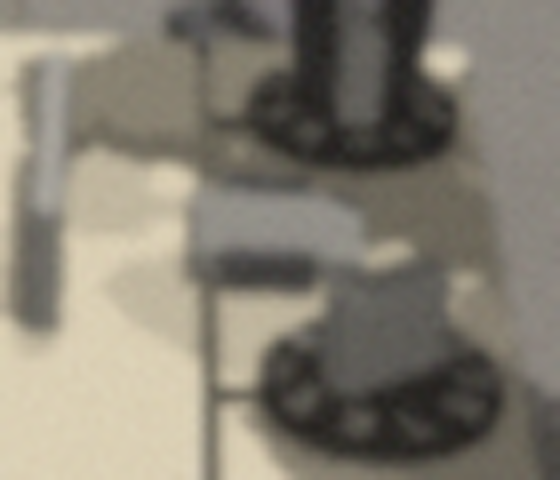

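```bash
python3 - <<'E'
from h import *
from scipy.spatial.transform import Rotation
c=np.cos(np.radians(12.6));s=np.sin(np.radians(12.6))
L=np.array([460.3,48.6])
o=L-np.array([c*-85-s*90,s*-85+c*90]); print('box',o)
for cam,x0,y0,k in(('s2',170,155,6.6),('d8',280,180,8)):
  d=load(cam)
  for x,y,z in((-18,21,111),(-18,-21,111),(-40,21,111),(-40,-21,111),(-32,21,111),(-32,-21,111),(-36,160,100),(-36,60,100),(-36,-160,100),(-85,90,110)):
    W=np.array([o[0]+c*x-s*y,o[1]+s*x+c*y,z]); p=d['intrinsics']@(d['R']@W+d['t']); p=p[:2]/p[2]
    print(cam,(x,y,z),np.round((p-[x0,y0])*k))
E
```

```text
box [562.88581649 -20.69033306]
s2 (-18, 21, 111) [568. 369.]
s2 (-18, -21, 111) [472. 443.]
s2 (-40, 21, 111) [525. 328.]
s2 (-40, -21, 111) [430. 401.]
s2 (-32, 21, 111) [541. 343.]
s2 (-32, -21, 111) [445. 416.]
s2 (-36, 160, 100) [834. 123.]
s2 (-36, 60, 100) [621. 286.]
s2 (-36, -160, 100) [110. 679.]
s2 (-85, 90, 110) [592. 134.]
d8 (-18, 21, 111) [145. 244.]
d8 (-18, -21, 111) [146. 182.]
d8 (-40, 21, 111) [215. 247.]
d8 (-40, -21, 111) [213. 184.]
d8 (-32, 21, 111) [190. 246.]
d8 (-32, -21, 111) [189. 183.]
d8 (-36, 160, 100) [205. 522.]
d8 (-36, 60, 100) [202. 339.]
d8 (-36, -160, 100) [196.  30.]
d8 (-85, 90, 110) [369. 369.]
```

The bolt tip has stopped at x ≈ -32 mm, about 12 of its 22 mm. The dial may be at the edge of its slot, so I'll turn on a little and look again.

Request:
move_arm(steps=[{"xyz": [0,0,0],"yaw": 1},{"xyz": [0,0,0],"yaw": 2},{"xyz": [0,0,0],"yaw": 3},{"xyz": [0,0,0],"yaw": 4},{"xyz": [0,0,0],"yaw": 4},{"xyz": [0,0,0],"yaw": 4}])

```text
clock: 11.83
position: [497.8, -133.2, 131.2]
ee_rot: [0.002, 0.775, -0.632, 0.009]
ft_force: [-3.7, -2.7, 1.4]
finger_gap: 0.167
```

```bash
cat > chk2.py <<'E'
from h import *
import sys
t=sys.argv[1]
plan((499.3,-127.1,129),-5.4)
print(ctrl.state()['moment'])
snap('side',t);crop(t,280,180,350,240,8,t+'c')
E
python3 chk2.py e1
```

```text
clock 11.8333 pos [ 497.8 -133.2  131.2] ty -168.4 j6 140.6 shift cm [-0.57 -0.27  0.21] yaw -163.0 f [-3.7 -2.7  1.4] gap 0.1667418860862931
[-0.3424673   1.05741014 -0.04055249]
```

View pics/e1c.png

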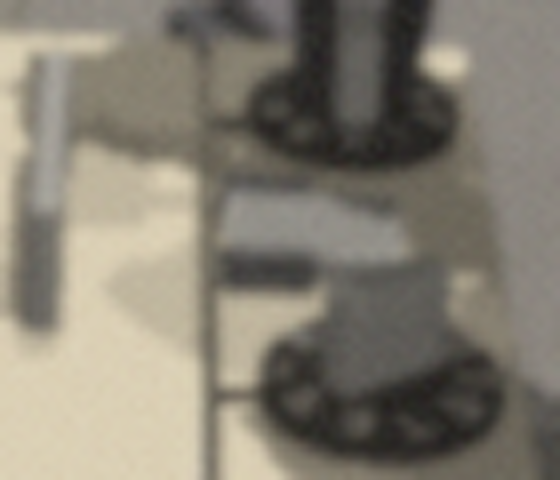

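The bolt is now fully back, with its tip at about (218,215) behind the seam, which matches the prediction for x = -40. I'll release the dial and go to the handle.

Request:
move_arm(steps=[{"xyz": [0,0,0],"yaw": 0},{"xyz": [0,0,0],"yaw": 0},{"xyz": [0,0,0],"yaw": 0},{"xyz": [0,0,-0.5],"yaw": 0},{"xyz": [0,0,-2],"yaw": 0},{"xyz": [0,0,-5],"yaw": 0},{"xyz": [0,0,-8],"yaw": -3},{"xyz": [0,0,-10],"yaw": -9},{"xyz": [0,0,-10],"yaw": -16},{"xyz": [0,0,-10],"yaw": -23}], hand=0.6)

```text
clock: 12.72
position: [497.2, -131.9, 233.0]
ee_rot: [0.003, 0.887, -0.462, 0.01]
ft_force: [0.1, -0.4, -0.1]
finger_gap: 0.597
```

```bash
python3 chk2.py e2; python3 -c "
from h import *
plan((581,-17,220),12.6)"
```

```text
clock 12.7167 pos [ 497.2 -131.9  233. ] ty -145.0 j6 117.2 shift cm [-0.48 -0.41 10.39] yaw -139.6 f [ 0.1 -0.4 -0.1] gap 0.5972834431482565
[ 0.06998517  0.12642405 -0.03789752]
clock 12.7667 pos [ 496.9 -131.7  232.2] ty -144.6 j6 116.8 shift cm [ -4.5  -13.5    1.17] yaw -157.2 f [0.3 0.1 0.1] gap 0.6000686172333001
```

View pics/e2c.png

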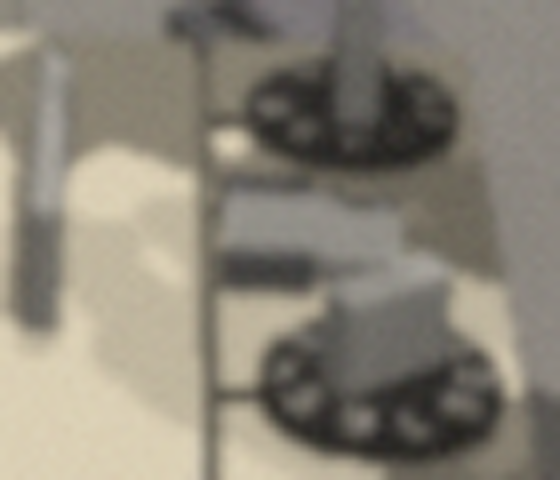

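Request:
move_arm(steps=[{"xyz": [-0.5,-1.5,0],"yaw": -7},{"xyz": [-1,-3,0],"yaw": -14},{"xyz": [-1.5,-4.5,0],"yaw": -21},{"xyz": [-2,-6,0],"yaw": -28},{"xyz": [-2.5,-7.5,0],"yaw": -35},{"xyz": [-3,-9,0],"yaw": -42},{"xyz": [-3.5,-10.5,0],"yaw": -49},{"xyz": [-4,-12,0],"yaw": -56},{"xyz": [-4.5,-13.5,0],"yaw": -63},{"xyz": [-4.5,-13.5,0],"yaw": -70}])

```text
clock: 13.6
position: [581.9, -14.8, 231.6]
ee_rot: [0.008, 0.991, 0.137, 0.006]
ft_force: [0.2, 0.3, -0.1]
finger_gap: 0.602
```

Request:
move_arm(steps=[{"xyz": [0,0,0],"yaw": -7},{"xyz": [0,0,0],"yaw": -14},{"xyz": [0,0,0],"yaw": -21},{"xyz": [0,0,0],"yaw": -28},{"xyz": [0,0,0],"yaw": -35},{"xyz": [0,0,0],"yaw": -42},{"xyz": [0,0,0],"yaw": -49},{"xyz": [0,0,0],"yaw": -56},{"xyz": [0,0,0],"yaw": -63},{"xyz": [0,0,0],"yaw": -70}])

```text
clock: 14.43
position: [581.9, -14.6, 231.6]
ee_rot: [0.009, 0.732, 0.681, 0.0]
ft_force: [-0.3, 0.0, -0.3]
finger_gap: 0.598
```

```bash
python3 -c "
from h import *
plan((581,-17,235),12.6)"
```

```text
clock 14.4333 pos [581.9 -14.6 231.6] ty -4.1 j6 -8.7 shift cm [-0.25 -0.06 -0.33] yaw -16.7 f [-0.3  0.  -0.3] gap 0.5982008019016891
```

Request:
move_arm(steps=[{"xyz": [-0.2,0,0],"yaw": -6},{"xyz": [-0.2,0,0],"yaw": -12},{"xyz": [-0.2,0,0],"yaw": -16.7},{"xyz": [-0.2,0,0],"yaw": -16.7},{"xyz": [-0.2,0,0],"yaw": -16.7}])

```text
clock: 14.85
position: [581.8, -16.5, 231.7]
ee_rot: [0.009, 0.627, 0.779, -0.001]
ft_force: [0.2, 0.1, 0.7]
finger_gap: 0.596
```

```bash
python3 -c "
from h import *
plan((581,-17,235),12.6)
print(rot(ctrl.state()).as_matrix().round(3))
snap('wrist','w8')"
```

```text
clock 14.85 pos [581.8 -16.5 231.7] ty 12.4 j6 -25.3 shift cm [-0.04 -0.08 -0.33] yaw -0.2 f [0.2 0.1 0.7] gap 0.5958583491619349
[[-0.214  0.977  0.013]
 [ 0.977  0.214 -0.013]
 [-0.015  0.01  -1.   ]]
```

View pics/w8.png

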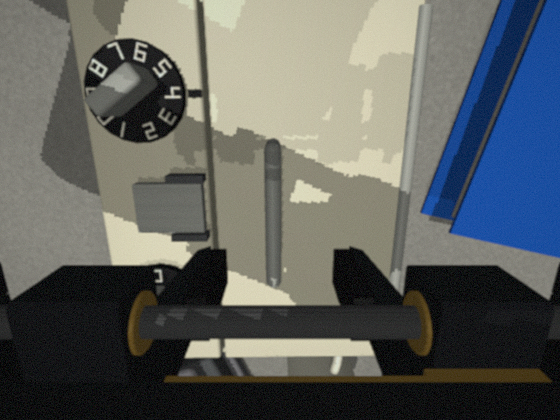

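```bash
python3 - <<'E'
from h import *
d=load('w8');R=rot(d['state']).as_matrix()
for u,v in((273,140),(272,210),(273,285)):
  p=wworld(d,u,v,143);print(p,(R.T@(p-d['state']['position'])).round(1))
E
```

```text
[566.19592215  37.16845546 143.        ] [57.1 -4.6 87.8]
[575.88760302 -11.41162052 143.        ] [ 7.6 -5.6 88.6]
[589.39715055 -70.89922645 143.        ] [-53.4  -5.1  89.5]
```

Request:
move_arm(steps=[{"xyz": [0.1,-0.35,3],"yaw": 0},{"xyz": [0.1,-0.35,6],"yaw": 0},{"xyz": [0.1,-0.35,8],"yaw": 0},{"xyz": [0.1,-0.35,9.2],"yaw": 0},{"xyz": [0.1,-0.35,9.4],"yaw": 0},{"xyz": [0.1,-0.35,9.4],"yaw": 0}])

```text
clock: 15.4
position: [579.3, -17.5, 137.4]
ee_rot: [0.009, 0.628, 0.778, -0.001]
ft_force: [0.1, 0.4, 0.2]
finger_gap: 0.6
```

Request:
move_arm(steps=[{"xyz": [0,0,0],"yaw": 0},{"xyz": [0,0,0],"yaw": 0},{"xyz": [0,0,0],"yaw": 0},{"xyz": [0,0,0],"yaw": 0},{"xyz": [0,0,0],"yaw": 0},{"xyz": [0,0,0],"yaw": 0}], hand=0, newtons=30)

```text
clock: 15.9
position: [579.4, -17.5, 137.6]
ee_rot: [0.009, 0.628, 0.778, -0.001]
ft_force: [-0.6, 0.1, -0.6]
finger_gap: 0.174
```

```bash
python3 - <<'E'
from h import *
plan((581,-17,137),12.6); print(ctrl.state()['moment'])
s=ctrl.state();R=rot(s).as_matrix(); c,sn=np.cos(np.radians(12.6)),np.sin(np.radians(12.6))
for th in(5,10,15,20,25,30,35,40,45,50,55,60,65,70,72,74):
  a=np.radians(th)+np.arctan2(48,112); r=np.hypot(112,48); dx=112-r*np.cos(a); dz=r*np.sin(a)-48
  print(th,(R.T@np.array([c*dx,sn*dx,dz])/10).round(2))
E
```

```text
clock 15.9 pos [579.4 -17.5 137.6] ty 12.2 j6 -25.2 shift cm [0.01 0.17 0.07] yaw -0.4 f [-0.6  0.1 -0.6] gap 0.17415116921694107
[-0.04112566  0.14141379 -0.05907773]
5 [-0.01  0.47 -0.95]
10 [-0.02  1.02 -1.86]
15 [-0.03  1.65 -2.72]
20 [-0.04  2.35 -3.52]
25 [-0.05  3.12 -4.25]
30 [-0.05  3.95 -4.92]
35 [-0.05  4.83 -5.51]
40 [-0.06  5.77 -6.02]
45 [-0.06  6.74 -6.45]
50 [-0.06  7.74 -6.79]
55 [-0.05  8.78 -7.04]
60 [-0.05  9.83 -7.2 ]
65 [-0.04 10.89 -7.27]
70 [-0.04 11.95 -7.25]
72 [-0.03 12.38 -7.21]
74 [-0.03 12.8  -7.16]
```

Request:
move_arm(steps=[{"xyz": [0,0,0],"yaw": 0},{"xyz": [0,0,0],"yaw": 0},{"xyz": [0,0,0],"yaw": 0}])

```text
clock: 16.15
position: [577.9, -17.7, 137.5]
ee_rot: [0.008, 0.628, 0.778, -0.002]
ft_force: [-7.1, -2.9, 3.2]
finger_gap: 0.125
```

Request:
move_arm(steps=[{"xyz": [0,0.2,-0.5],"yaw": 0},{"xyz": [0,0.5,-0.95],"yaw": 0},{"xyz": [0,0.75,-1.4],"yaw": 0},{"xyz": [0,1,-1.85],"yaw": 0},{"xyz": [0,1.3,-2.3],"yaw": 0},{"xyz": [0,1.65,-2.7],"yaw": 0},{"xyz": [0,2,-3.1],"yaw": 0},{"xyz": [0,2.35,-3.5],"yaw": 0},{"xyz": [0,2.35,-3.5],"yaw": 0}])

```text
clock: 16.9
position: [599.4, -13.0, 173.3]
ee_rot: [0.006, 0.628, 0.778, -0.004]
ft_force: [-9.4, -4.3, 5.1]
finger_gap: 0.122
```

```bash
python3 chk2.py e3
```

```text
clock 16.9 pos [599.4 -13.  173.3] ty 12.2 j6 -24.3 shift cm [ -8.96 -12.21   4.55] yaw 17.6 f [-9.4 -4.3  5.1] gap 0.12196969060081443
[-0.85442014  1.71858464  0.00421123]
```

View pics/e3.png

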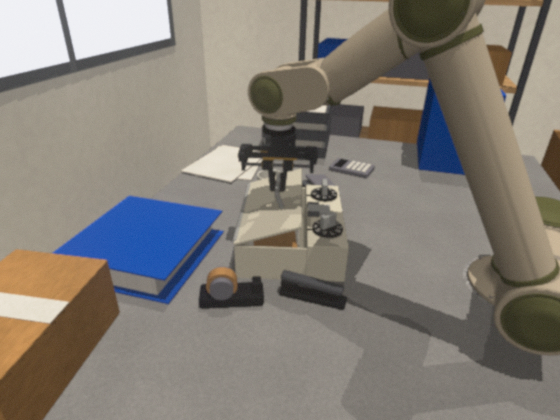

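Request:
move_arm(steps=[{"xyz": [0,0.4,-0.4],"yaw": 0},{"xyz": [0,0.8,-0.75],"yaw": 0},{"xyz": [0,1.6,-1.4],"yaw": 0},{"xyz": [0,2.5,-2],"yaw": 0},{"xyz": [0,3.4,-2.5],"yaw": 0},{"xyz": [0,4.4,-2.9],"yaw": 0},{"xyz": [0,5.4,-3.3],"yaw": 0},{"xyz": [0,6,-3.4],"yaw": 0},{"xyz": [0,6.4,-3.5],"yaw": 0},{"xyz": [0,6.4,-3.5],"yaw": 0}])

```text
clock: 17.78
position: [662.4, 0.8, 211.7]
ee_rot: [0.008, 0.628, 0.778, -0.004]
ft_force: [-5.7, -3.1, 12.3]
finger_gap: 0.12
```

```bash
python3 chk2.py e4
```

```text
clock 17.7833 pos [662.4   0.8 211.7] ty 12.2 j6 -22.0 shift cm [ -8.9  -18.69   8.35] yaw 17.6 f [-5.7 -3.1 12.3] gap 0.12009989125372315
[-0.56805203  1.18423158  0.03282997]
```

View pics/e4.png

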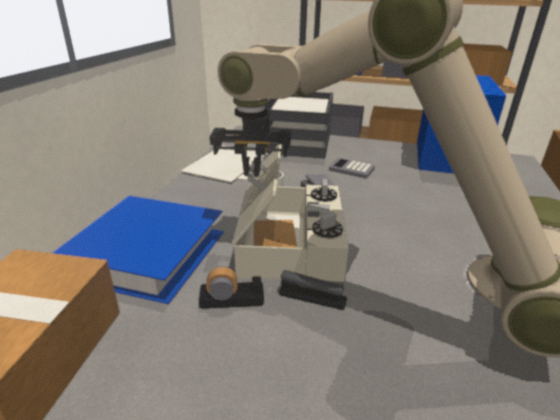

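Request:
move_arm(steps=[{"xyz": [0,0.7,0],"yaw": 0},{"xyz": [0,1.4,0.1],"yaw": 0},{"xyz": [0,2,0.1],"yaw": 0},{"xyz": [0,2.6,0.15],"yaw": 0},{"xyz": [0,3.2,0.2],"yaw": 0},{"xyz": [0,3.6,0.25],"yaw": 0},{"xyz": [0,3.6,0.3],"yaw": 0},{"xyz": [0,3.6,0.3],"yaw": 0}])

```text
clock: 18.5
position: [698.8, 8.7, 212.7]
ee_rot: [0.011, 0.628, 0.779, -0.002]
ft_force: [-1.1, 0.6, 11.5]
finger_gap: 0.122
```

```bash
python3 chk2.py e5;python3 -c "
from h import *
crop('e5',190,100,370,235,4.4,'e5z')"
```

```text
clock 18.5 pos [698.8   8.7 212.7] ty 12.3 j6 -20.9 shift cm [ -8.87 -22.47   8.29] yaw 17.7 f [-1.1  0.6 11.5] gap 0.12154032447630372
[-0.04589988  0.47199146  0.02680214]
```

View pics/e5z.png

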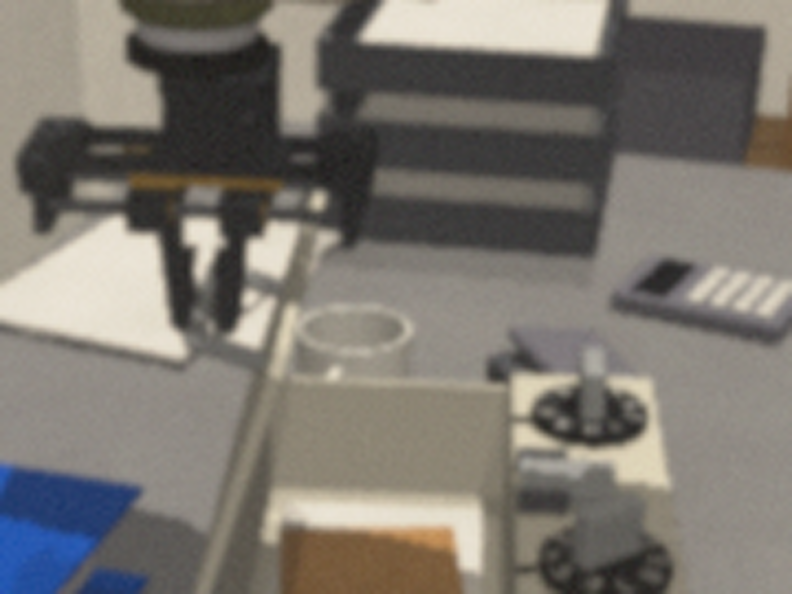

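Lid is at about 72° with the bolt back. I'll open slightly and go straight up.

Request:
move_arm(steps=[{"xyz": [0,0,0],"yaw": 0},{"xyz": [0,0,0],"yaw": 0},{"xyz": [0,0,0],"yaw": 0},{"xyz": [0,0,0],"yaw": 0}], hand=0.27)

```text
clock: 18.88
position: [698.9, 8.9, 212.6]
ee_rot: [0.011, 0.627, 0.779, -0.002]
ft_force: [0.6, 0.7, 0.2]
finger_gap: 0.269
```

```bash
python3 chk2.py e6
```

```text
clock 18.8833 pos [698.9   8.9 212.6] ty 12.3 j6 -20.9 shift cm [ -8.88 -22.48   8.28] yaw 17.7 f [0.6 0.7 0.2] gap 0.26913874496651496
[-0.10082663  0.07515901 -0.00913885]
```

Request:
move_arm(steps=[{"xyz": [0,0,-0.5],"yaw": 0},{"xyz": [0,0,-1.2],"yaw": 0},{"xyz": [0,0,-2],"yaw": 0},{"xyz": [0,0,-3],"yaw": 0},{"xyz": [0,0,-4],"yaw": 0},{"xyz": [0,0,-5],"yaw": 0},{"xyz": [0,0,-6],"yaw": 0},{"xyz": [0,0,-7],"yaw": 0},{"xyz": [0,0,-8],"yaw": 0},{"xyz": [0,0,-8],"yaw": 0}])

```text
clock: 19.77
position: [698.0, 10.2, 295.2]
ee_rot: [0.013, 0.627, 0.779, -0.001]
ft_force: [0.6, -0.1, 0.7]
finger_gap: 0.273
```

```bash
python3 chk2.py e7;python3 -c "
from h import *
snap('scene','s7')
crop('e7',190,100,370,235,4.4,'e7z')"
```

```text
clock 19.7667 pos [698.   10.2 295.2] ty 12.3 j6 -21.0 shift cm [ -8.84 -22.58  16.48] yaw 17.7 f [ 0.6 -0.1  0.7] gap 0.2729506745874553
[-0.059617    0.06683451 -0.03351408]
```

View pics/e7z.png

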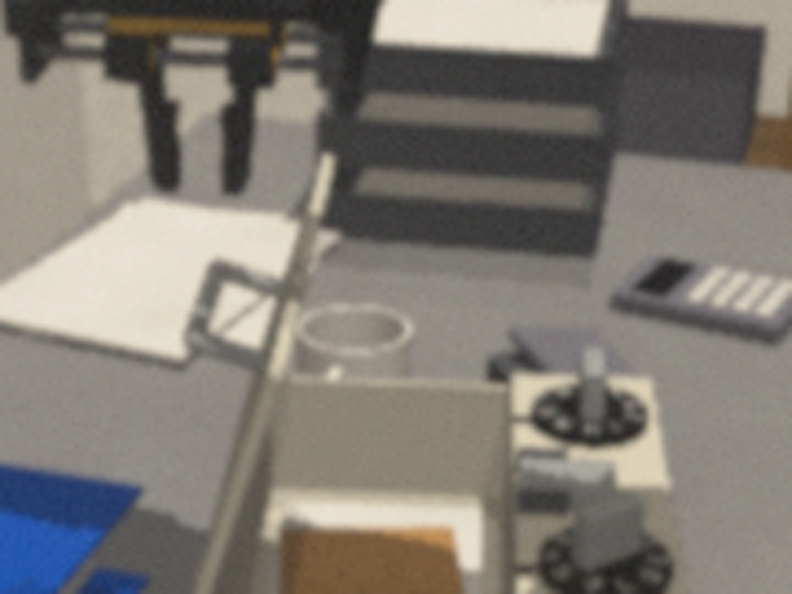

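View pics/s7.png

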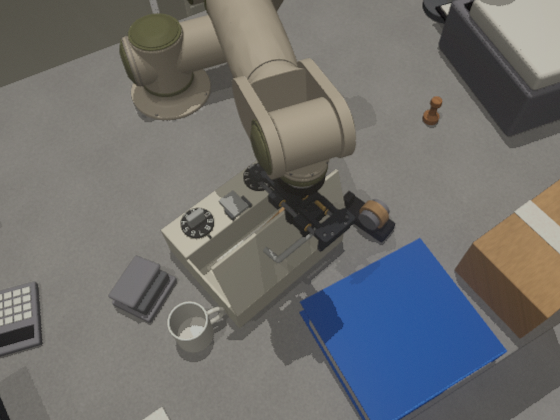

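Gripper is clear, the lid stands, the bolt is back and the bystanders haven't moved. I'll do a quick depth check of the lid angle.

```bash
python3 - <<'E'
from h import *
d=load('e7')
# points along lid's right (dark edge) in crop -> pixels; use handle bar end and hinge side
for a,b in((315,210),(285,300),(235,450),(222,290),(205,330)):
  print((a,b),world(d,190+a/4.4,100+b/4.4).round(0))
d=load('s7');K=d['intrinsics']
c,s=np.cos(np.radians(12.6)),np.sin(np.radians(12.6))
v,u=np.mgrid[0:420,0:560];z=d['depth'];P=np.stack([(u-K[0,2])/K[0,0]*z,(v-K[1,2])/K[1,1]*z,z],-1).reshape(-1,3)
W=((P[z.ravel()>0]-d['t'])@d['R']); r=W[:,:2]-[562.9,-20.7]
bx=c*r[:,0]+s*r[:,1];by=-s*r[:,0]+c*r[:,1]
m=(bx>60)&(bx<140)&(by>-155)&(by<-80)&(W[:,2]>115)&(W[:,2]<250)
q=np.c_[bx[m],W[m,2]];print(m.sum(),q.min(0),q.max(0))
x0,x1=[q[abs(q[:,1]-zz)<12] for zz in(130,220)];print(np.median(x0,0),np.median(x1,0))
E
python3 -c "
from h import *
snap('side','f1');print(np.abs(load('f1')['image'][190:235,190:280].astype(int)-load('e7')['image'][190:235,190:280]).mean())"
```

```text
(315, 210) [655. -61. 245.]
(285, 300) [635.  55. 239.]
(235, 450) [655.  83. 161.]
(222, 290) [ 860. -448.   10.]
(205, 330) [681.  54. 216.]
1865 [ 77.66433913 115.01258347] [128.57353143 249.97644224]
[122.72982422 129.73489061] [ 94.44889175 220.63016373]
1.9186008230452676
```

```bash
python3 -c "
from h import *
print(ctrl.finish_job(), ctrl.state()['clock'])"
```

```text
the job is handed in; nothing more can be done
the job is handed in; nothing more can be done
```

The box is unlocked and its lid stands wide open by itself. I handed the job in at about 20 s on the clock; no verdict was reported.

- **Dials:** I set the left dial to 4, then turned the right dial slowly past 6. At about 7.4 the bolt drew back only about 12 of its 22 mm and stopped. Another 4 degrees brought it fully back, with the dial at about 7.5.
- **Lid:** I raised it by the handle to about 72 degrees, opened the gripper and backed straight up. A depth fit gave 72.7 degrees and the arm geometry 71; the limit is 62.
- **Last checks:** The side view showed the bolt clear of the lid. The wrist force was about 1 N or less, so nothing was being touched. The stapler, tape, punch and mug showed no visible change in the pictures.
- **Disagreements:** The scene and wrist cameras placed the dials up to 5 mm apart, which the grips tolerated.

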